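# Move a rebuilt flipper coil from the work cradle to the test cradle

### The arm

A 6-joint arm with a two-finger parallel gripper is mounted at the origin on the work surface. World frame = base frame: x ahead of the robot, y to its left, z up, the work surface at z = 0. Lengths are in m, angles in rad, forces in N, time in s.
With the tool pointing down it reaches from about 0.3 to 0.875 m from the base axis. Payload 6.4 kg.
Tool frame: the origin (TCP) lies between the finger pads; the fingertips stand 19 mm ahead of it and the grasp point (between the pads) is the TCP (ctrl.finger_overhang is the distance from the TCP to the fingertips, in m); z points along the fingers, y is the line along which they close (so a half turn about z gives the same grasp; the last joint's range is limited). The gripper opens to 85 mm and grips with 20 to 120 N. Pads are 22 mm wide; open, the fingers measure 114 mm over their backs; the gripper's body (76 mm by 85 mm) begins 54 mm behind the grasp point. The pads swing forward as they close: fully open they stand 13 mm farther back than shut.
Start: joints at [0.914, 0.181, 1.607, -0, 1.354, -0.206], TCP at [0.251, 0.518, 0.25] pointing down, gripper open.
Joint ranges: [-2.99, 2.99], [-0.89, 2.07], [0.3, 2.58], [-1.14, 4.28], [0, 2.63], [-3.12, 3.12]. Speed limits (rad/s): [2.57, 2.57, 3.01, 3.14, 3.14, 3.14].

### API

Orientations are given as a unit quaternion [w, x, y, z].
In Python, from cell import ctrl gives the robot as it stands.
- The arm moves only by the tool apply_moves, never from a script. Its argument "increments" is a list of rows, each an object of numbers: "claw": the finger opening in mm, from 0 to 85.4; "tx", "ty", "tz": the shift along the tool's x, y, z each as a share of 6 cm, from -1 to 1; "wx", "wy", "wz": the turn, a rotation vector about the tool's x, y, z each as a share of 0.12 rad, from -1 to 1. A call has 1 to 5 rows; each row shifts and turns the commanded pose from where the row before left it, along the tool's axes as they then stand; what a row does not reach is not made up. A row lasts 1/8 s, in which the tool goes at most 62.5 mm and 10.7 degrees, less where a joint would pass 70% of its speed; a pose out of reach is approached as far as the arm can. A call with a number of a shift or a turn outside -1 to 1 is refused whole. A call with a gripper value outside its range is refused whole. The fingers move at their own pace and stop on an object; the grip force is fixed at half the most. Time passes only in rows, so rows that do not move let the fingers close. It gives the time, the measured TCP pose, the force, the opening and the grip force at its end, in the units of the state.
- ctrl.get_obs(): the state, without advancing time (a new reading comes with each control period).
- ctrl.read_camera(name): name is "side" or "top"; returns a dict with "color" (480x640x3 uint8, red, green, blue), "fovy" (degrees; the focal length in pixels is half the picture's height over the tangent of half this angle, whatever the lens; pixels are square), "cx", "cy" (the principal point, pixels), "view" (4x4, takes a point from world to camera coordinates). Camera axes: x right, y down, z forward; pixel columns grow to the right and rows downward; lengths in m; the calibration is good to about 2 mm. A picture is of the moment at which its call begins. There is no depth.
- ctrl.job_done(): hands the job in; it is judged then, once.
The state is a dict: "time_s": time; "joint_positions": joint angles; "qvel": joint speeds; "tau": joint torques, N m; "eef_pos": TCP position; "tool_rot": TCP orientation; "contact_force": force on the tool from outside, world axes, zero at the start; "moment": the same for the moment, N m; "finger_gap": opening from 0.0 (shut) to 1.0 (fully open); "gripper_force": force on a finger pad.
Only numpy, scipy, OpenCV 4.12 (cv2) and the standard library are available. Lean on these libraries where they do the work, as an engineer would, in place of code of your own. Each camera call takes 0.05 s, during which the arm holds its last target. There are 200 camera calls.

### The job

The rebuilt flipper coil is latched in the work cradle: press down that cradle's catch so that it springs loose, and slide its plate straight out of the dovetail. Then slide the plate into the dovetail of the empty test cradle, the same way round, until the catch clicks up behind it, and let go so that it stays latched there. Go by feel and never force the plate or the cradles (a steady push of one finger is plenty), keep the coil upright, and leave the other things on the bench, the switch included, as they are.

Things in the scene. Friction and masses are not known exactly. Their poses are not given: they have to be found in the camera images.
- coil_plate: Flipper coil in an open steel frame on an aluminium dovetail plate, 0.34 to 0.53 kg, latched in the work cradle at the start. Origin: centre of the plate's underside; +x its leading end, +z up. Plate 90 mm long (x -45 to 45), 8 mm thick, flanks sloping from 57 mm wide below to 46 mm above. A low upright lug at the leading edge (21 mm up) meets the cradle's stop. The plunger sticks out ahead to x = 64 mm, 30 mm up.
- coil_grip (a point): Where to grip: the middle of the coil's frame, 34 mm above the plate's underside. The frame's flat parallel steel sides are 38 mm apart outside (y -19 to 19), 56 mm long in x, and reach from 8 to 48 mm above the underside. Grip them from above, closing along y; fingertips must stay 12 mm or more above the underside to clear the rails.
- coil_lead (a point): Middle of the plate's leading edge, at its underside: the end that enters a cradle first.
- work_cradle: Cradle bolted to the bench that holds the coil at the start; no binding posts. Origin: on the bench under the middle of the rails' mouth; +x is the way a plate slides in, +z up. Aluminium bed 96 mm wide, x -26 to 172 with a bevelled front edge to -32, top 30 mm up; steel dovetail rails x 0 to 115, 10 mm high, 1.8 mm clear of the plate per side, lead-ins flaring 3.5 mm more at x = -15; stop block x 110 to 126, top 51 mm up.
- work_mouth (a point): Middle of the work cradle's mouth on top of its bed (30 mm over the bench). The plate slides along the cradle's x axis, centred, underside on the bed. Latched, its origin is 63 mm inside the mouth; it is clear of the rails and free to lift once its origin is 62 mm or more in front of the mouth.
- work_tab (a point): Press point on top of the work cradle's catch: a flat steel thumb tab 34 mm wide, 28 mm over the bench and 52 mm before the mouth. It goes down 11 mm to a stop (2 to 8 N on the way) and springs back. Held right down, it frees the plate, and a sprung pin pushes the plate 8 to 15 mm out towards the tab; then the catch rests under the plate and it can be drawn out.
- test_cradle: The other cradle, empty at the start, of the same build, sizes, origin and axes, told by its two binding posts (26 mm high, on the bed at x = 150, y = +-36 mm). Its stop, sprung pin and catch are on one bar clamped at an unknown setting: the plate meets the solid stop with its origin anywhere from x = 51 to 79 mm, to be found by feel.
- test_mouth (a point): Middle of the test cradle's mouth on top of its bed (30 mm over the bench). Going in, the plate rubs over the catch (a few N) and over the last 12 mm pushes back the pin: 8 to 15 N in all. The catch clicks up behind the tail 2 mm before the solid stop; then the pin holds the plate back on the catch. Let go before the click, it slides back out a little. Over 35 N on stop or catch is forcing.
- kickout_saucer: bystander: red plastic saucer cup, 52 mm across, 20 mm high; origin under its centre
- outhole_bracket: bystander: bent sheet steel bracket, 64 x 36 mm, 34 mm high; origin under its centre
- lane_guide_a: bystander: purple plastic lane guide, 82 x 14 x 22 mm; origin under its centre
- lane_guide_b: bystander: the second purple lane guide, same size; origin under its centre
- spare_coil: bystander: loose round coil standing on end, 38 mm across, 50 mm high; origin under its centre
- screwdriver: bystander: screwdriver 190 mm long; origin under its middle
- toggle (a joint): bystander: lever of the black bakelite switch panel beyond the cradles (panel 70 x 110 x 30 mm, lever tip 66 mm up), 0 = as found, 0.7 rad = flipped
Things that resemble listed ones, but are neither listed nor needed, are in the scene too. Leave any yellow look-alike of the coil_plate alone.

How it is judged:
On the way, in this order (a step that is already met when the one before it is completed fails the run):
1. the work cradle's catch tab is pressed down (height (world z) of work_tab below 0.021 m), for 0.05 s.
2. the coil's plate has been slid out clear of the work cradle's rails (x of coil_plate in the frame of work_cradle below -0.055 m), for 0.05 s.
At the end, for the whole second after the job is handed in: The coil's plate lies in the test cradle's rails (origin 44 to 82 mm in from the mouth, within 4 mm of the centre line and of the bed, upright), leading end in, at rest, with the catch up behind its tail and the ejector pressing it back against the catch (x of coil_plate in the frame of test_cradle between 0.044 and 0.082 m and y of coil_plate in the frame of test_cradle between -0.004 and 0.004 m and z of coil_plate in the frame of test_cradle between 0.028 and 0.034 m and x of coil_lead in the frame of test_cradle above 0.08 m and angle between the x axis of coil_plate and the x axis of test_cradle, either way round below 0.08 rad and angle between coil_plate's own z axis and vertical below 0.06 rad and contact force between coil_plate and test_catch_c1 above 0.5 N and linear speed of coil_plate below 0.01 m/s); the robot touches nothing.
It fails at once if the plate is forced: over 35 N against the test cradle's stop, over 35 N against the work cradle's catch, or over 80 N in all between plate and a cradle (contact force between coil_plate and test_bar_c2 above 35 N or contact force between coil_plate and work_catch_c1 above 35 N or contact force between coil_plate and test_cradle above 80 N or contact force between coil_plate and work_cradle above 80 N).
It fails at once if the fingers push on a cradle with more than 35 N (contact force between the fingers and test_cradle above 35 N or contact force between the fingers and work_cradle above 35 N).
It fails at once if the coil is tipped over (more than 35 degrees) (angle between coil_plate's own z axis and vertical above 0.6 rad).
It fails at once if a bystander is moved by more than 30 mm (distance of any of kickout_saucer, outhole_bracket, lane_guide_a, lane_guide_b, spare_coil, screwdriver from where it was at the start of the episode above 0.03 m).
It fails at once if the switch is flipped (value of joint toggle above 0.35 rad).
It also fails if it takes over 59 s, if anything falls off the work surface, if the arm or the gripper's body presses on something with over 40 N, if the wrist force passes 120 N, or if a joint passes its speed limit or range.

## Working session

There is one attempt and no reset: what is moved stays moved. The work goes in short steps, Python scripts to look and compute and a tool call to move; the robot and the scene stay as the last step left them, time stands still between calls to the robot, and variables do not carry over. Pictures are saved under pics/ and viewed, at most 10 in all, crops included, and the job is handed in when it is done.

Besides the shell and the picture viewer there is one more tool, called as name([rows], argument=value, ...), one row to a line, values as JSON. apply_moves: Moves the arm, as the interface text tells. Shift numbers are shares of 6 cm and turn numbers shares of 0.12 rad, none past 1 either way. Its arguments: {"type":"object","properties":{"increments":{"type":"array"}},"required":["increments"]}

```bash
mkdir -p pics; ls
python3 - <<'E'
from cell import ctrl
import cv2,json,pickle
o=ctrl.get_obs();print(o)
d={}
for n in("side","top"):
    r=ctrl.read_camera(n);d[n]=r;cv2.imwrite(f"pics/{n}0.png",r["color"][:,:,::-1]);print(n,r["fovy"],r["cx"],r["cy"],r["view"])
pickle.dump(d,open("d0.pkl","wb"))
E
```

```text
pics
{'time_s': 0.0, 'joint_positions': array([ 9.13682972e-01,  1.81567604e-01,  1.60802122e+00, -2.60119215e-05,
        1.35378823e+00, -2.06298889e-01]), 'qvel': array([-0.0002546 ,  0.00022226,  0.00011007, -0.00041874,  0.00156956,
       -0.00088287]), 'tau': array([ 5.91601711e-04, -4.44868934e+01, -3.51339233e+01, -1.36635035e-04,
        8.86003923e-03, -4.07378468e-05]), 'eef_pos': array([0.25018914, 0.51713215, 0.2493628 ]), 'tool_rot': array([-3.61781230e-04,  2.23500482e-01,  9.74703410e-01, -8.15655459e-04]), 'contact_force': array([-0.6781393 , -0.04527814,  0.67577986]), 'moment': array([-0.01333662,  0.01718492, -0.01600495]), 'gripper_force': 0.0, 'finger_gap': 1.0028627541168802}
side 54.54541751127397 317.55051523057165 239.3579935856159 [[ 0.97915631 -0.20238531 -0.01712049 -0.58222233]
 [-0.14682006 -0.64703505 -0.74819083  0.1202444 ]
 [ 0.14034528  0.7351094  -0.66326267  1.01375753]
 [ 0.          0.          0.          1.        ]]
top 50.90784374686322 317.9617919672358 242.5315981249378 [[-0.00753598 -0.99966998 -0.02455902  0.01936061]
 [-0.99012917  0.01089691 -0.13973362  0.61344063]
 [ 0.13995512  0.02326358 -0.98988452  1.42345019]
 [ 0.          0.          0.          1.        ]]
```

View pics/top0.png

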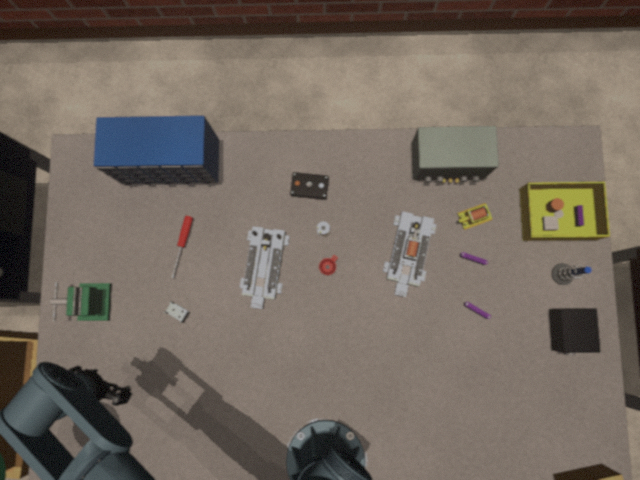

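View pics/side0.png

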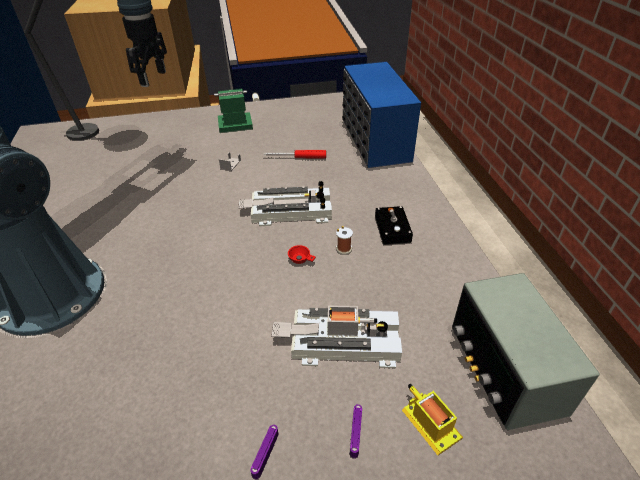

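The top view shows an orange coil in a cradle at (411,250), which has no posts, and an empty cradle at (264,265) with black posts near (255,234) and (281,234). Possible mix-ups with the coil are the yellow look-alike at (475,215), the white spare coil at (323,228), and the orange part in the yellow tray at (555,205). I choose the coil at (411,250), and will check it in one close crop.

Run:
```python
import cv2,pickle,numpy as np
d=pickle.load(open("d0.pkl","rb"))
t=d["top"]["color"][:,:,::-1];s=d["side"]["color"][:,:,::-1]
def c(im,x,y,w,h,k):return cv2.resize(im[y:y+h,x:x+w],None,fx=k,fy=k,interpolation=cv2.INTER_CUBIC)
a=np.hstack([c(t,230,210,66,100,6),c(t,375,205,66,100,6)])
cv2.imwrite("pics/c1.png",a)
b=np.vstack([c(s,235,170,130,60,5)[:, :],c(s,270,298,140,70,5)[:, :650]])[:600]
cv2.imwrite("pics/c2.png",b)
```

```text
(no output)
```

View pics/c1.png

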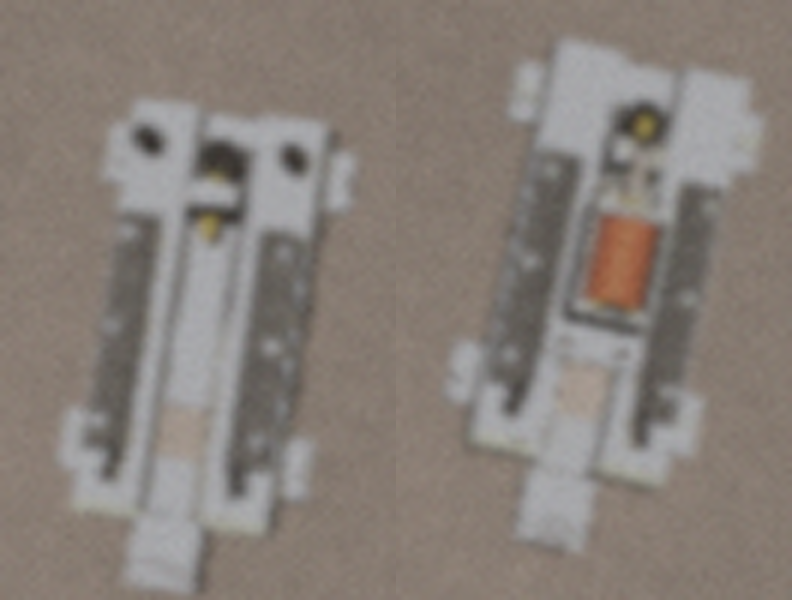

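View pics/c2.png

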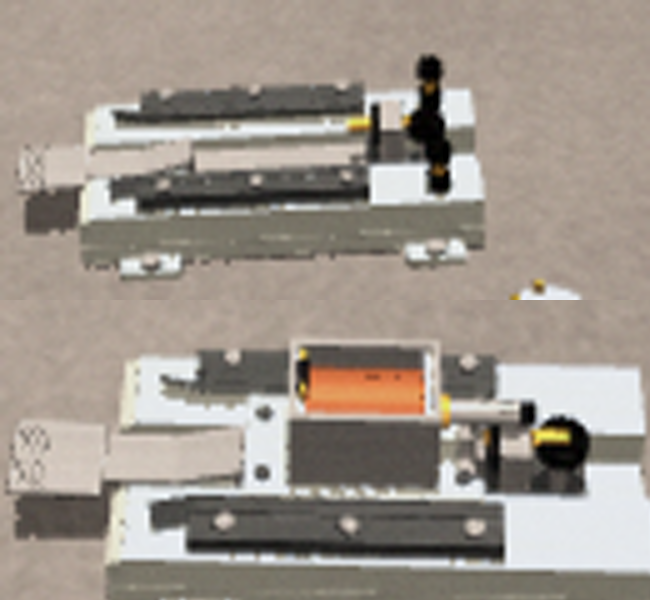

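The crop confirms it. On the right is the orange coil in its steel frame, latched in the cradle without posts. On the left is the empty test cradle, with two black posts at crop (147,140) and (293,158). Next I'll get poses from the dark rails and the bed outline.

```bash
cat > h.py <<'E'
import numpy as np,cv2
def K(r):
    f=240/np.tan(np.radians(r["fovy"])/2);return np.array([[f,0,r["cx"]],[0,f,r["cy"]],[0,0,1]])
def cast(r,uv,z):
    uv=np.atleast_2d(np.asarray(uv,float));V=r["view"];R=V[:3,:3];c=-R.T@V[:3,3]
    d=np.c_[uv,np.ones(len(uv))]@np.linalg.inv(K(r)).T@R
    return c+d*((z-c[2])/d[:,2])[:,None]
def proj(r,p):
    q=np.atleast_2d(p)@r["view"][:3,:3].T+r["view"][:3,3];q=q@K(r).T;return q[:,:2]/q[:,2:]
E
python3 - <<'E'
import pickle;from h import *
d=pickle.load(open("d0.pkl","rb"));r=d["top"];im=r["color"].astype(int)
for n,(x0,y0,x1,y1),ang in(("test",(230,210,296,310),0),("work",(375,205,441,305),0)):
    # white = bright and unsaturated
    sub=im[y0:y1,x0:x1];k=4
    s=cv2.resize(sub.astype(np.uint8),None,fx=k,fy=k,interpolation=cv2.INTER_CUBIC).astype(int)
    rb=s[...,0]-s[...,2];val=s.mean(2)
    dark=((rb<16)&(val<125)).astype(np.uint8);dark=cv2.morphologyEx(dark,cv2.MORPH_OPEN,np.ones((9,9)))
    nn,l,st,c=cv2.connectedComponentsWithStats(dark)
    cs=[]
    for i in range(1,nn):
        if st[i,4]<1200:continue
        m=(l==i).astype(np.uint8);cnt=cv2.findContours(m,0,2)[0][0][:,0]
        w=cast(r,(cnt+.5)/k-.5+[x0,y0],.04)[:,:2]
        (cx,cy),(a,b),_=q=cv2.minAreaRect(w.astype(np.float32)*1000);v=cv2.fitLine(cast(r,(np.argwhere(m)[:,::-1]+.5)/k-.5+[x0,y0],.04)[:,:2].astype(np.float32),2,0,.01,.01).ravel()
        print(n,st[i,4],"rect",cx,cy,a,b,"yaw",np.degrees(np.arctan2(v[1],v[0])),"cent",v[2:])
# corners picked at z=.03
P={"test":[(133,100),(330,118),(268,530),(72,508)],"work":[(560,38),(751,78),(667,487),(470,443)]}
for n,p in P.items():
    p=np.array(p,float)-[0 if n=="test" else 396,0]
    uv=(p+.5)/6-.5+([230,210] if n=="test" else [375,205])
    print(n,cast(r,uv,.03).round(4).tolist())
E
```

```text
test 4604 rect 544.9657592773438 213.54197692871094 24.216114044189453 128.25808715820312 yaw -7.5670366 cent [0.547815   0.21205613]
test 6185 rect 534.1070556640625 139.36343383789062 30.00796127319336 128.77113342285156 yaw -9.604636 cent [0.53773534 0.13969398]
work 6041 rect 586.1570434570312 -213.43028259277344 29.07523536682129 128.97833251953125 yaw -13.088287 cent [ 0.59046495 -0.21506722]
work 5372 rect 568.019775390625 -283.71484375 29.19611358642578 130.48373413085938 yaw -14.713125 cent [ 0.5729265  -0.28442773]
test [[0.6663, 0.2096, 0.03], [0.6561, 0.1122, 0.03], [0.4548, 0.1419, 0.03], [0.4662, 0.237, 0.03]]
work [[0.7069, -0.2344, 0.03], [0.6858, -0.327, 0.03], [0.4863, -0.2789, 0.03], [0.5083, -0.185, 0.03]]
```

Run:
```python
import pickle;from h import *
d=pickle.load(open("d0.pkl","rb"));s,t=d["side"],d["top"]
c2=lambda p,o:(np.array(p,float)-[0,0 if o==0 else 300]+.5)/5-.5+([235,170] if o==0 else [270,298])
print("frame top side",cast(s,c2([(292,340),(440,342),(440,417),(288,418)],1),.078).round(4).tolist())
c1=lambda p,o:(np.array(p,float)-[396*o,0]+.5)/6-.5+([230,210] if o==0 else [375,205])
print("frame top top",cast(t,c1([(585,195),(568,318),(640,330),(660,207)],1),.078).round(4).tolist())
print("work tab top",cast(t,c1([(517,540),(583,550),(592,478),(527,470)],1),.028).round(4).tolist())
print("work tab side",cast(s,c2([(15,423),(8,492),(100,493),(104,425)],1),.028).round(4).tolist())
print("test tab top",cast(t,c1([(125,585),(193,593),(204,518),(138,510)],0),.028).round(4).tolist())
print("test tab side",cast(s,c2([(22,147),(16,189),(82,186),(86,146)],0),.028).round(4).tolist())
# bed near side top edge in the side view; far edge
print("test bed side: near L,R, far L,R",cast(s,c2([(84,220),(484,203),(92,106),(472,90)],0),.03).round(4).tolist())
print("work bed side",cast(s,c2([(110,562),(125,356),(640,367)],1),.03).round(4).tolist())
```

```text
frame top side [[0.5693, -0.2261, 0.078], [0.6233, -0.2391, 0.078], [0.6139, -0.2733, 0.078], [0.5598, -0.2618, 0.078]]
frame top top [[0.6215, -0.2368, 0.078], [0.5632, -0.227, 0.078], [0.5572, -0.2605, 0.078], [0.6154, -0.2719, 0.078]]
work tab top [[0.4616, -0.2065, 0.028], [0.4565, -0.238, 0.028], [0.491, -0.2434, 0.028], [0.4952, -0.2123, 0.028]]
work tab side [[0.4634, -0.2024, 0.028], [0.4564, -0.2346, 0.028], [0.4906, -0.2426, 0.028], [0.4973, -0.2109, 0.028]]
test tab top [[0.4291, 0.2112, 0.028], [0.425, 0.1782, 0.028], [0.4609, 0.1732, 0.028], [0.4651, 0.2053, 0.028]]
test tab side [[0.4307, 0.2187, 0.028], [0.4249, 0.1833, 0.028], [0.4581, 0.1782, 0.028], [0.4635, 0.212, 0.028]]
test bed side: near L,R, far L,R [[0.4564, 0.1473, 0.03], [0.6547, 0.1159, 0.03], [0.4701, 0.2443, 0.03], [0.6704, 0.2129, 0.03]]
work bed side [[0.4892, -0.2757, 0.03], [0.511, -0.18, 0.03], [0.71, -0.2299, 0.03]]
```

```bash
cat >> h.py <<'E'
from scipy.spatial.transform import Rotation as Ro
def go(x,y,z,yaw):
    """units to reach TCP xyz, tool x along yaw+180 deg (tool down); turn given in present tool axes, shift in the axes after turning"""
    from cell import ctrl
    o=ctrl.get_obs();R=Ro.from_quat(np.roll(o["tool_rot"],-1));T=Ro.from_euler("z",180+yaw,degrees=True)*Ro.from_euler("x",180,degrees=True)
    print("t",round(o["time_s"],2),"pos",o["eef_pos"].round(4),"F",o["contact_force"].round(1),"turn",((R.inv()*T).as_rotvec()/.12).round(3),"shift after",(T.inv().apply(np.array([x,y,z])-o["eef_pos"])/.06).round(3),"gap",round(o["finger_gap"],3))
E
python3 -c "
from h import *
go(.474,-.221,.25,-13.8)"
```

```text
t 0.1 pos [0.2502 0.5172 0.2495] F [-0.1  0.2  0.3] turn [-0.012 -0.004 -1.749] shift after [-6.5570e+00 -1.1058e+01 -9.0000e-03] gap 1.0
```

apply_moves([
  {"wz":-0.875,"claw":0},
  {"wz":-0.874},
  {"tx":-0.5,"ty":-0.85},
  {"tx":-0.5,"ty":-0.85},
  {"tx":-0.5,"ty":-0.85},
])

```text
invalid input
```

apply_moves([
  {"tx":-0.5,"ty":-0.85},
  {"tx":-0.5,"ty":-0.85},
  {"tx":-0.5,"ty":-0.85},
  {"tx":-0.5,"ty":-0.85},
  {"tx":-0.5,"ty":-0.85},
])

```text
invalid input
```

apply_moves([
  {"tx":-0.5,"ty":-0.85},
  {"tx":-0.5,"ty":-0.85},
  {"tx":-0.5,"ty":-0.85},
  {"tx":-0.5,"ty":-0.85},
  {},
])

```text
invalid input
```

```bash
python3 -c "
from h import *
go(.474,-.221,.055,-13.8)"
```

```text
t 0.1 pos [0.2502 0.5172 0.2495] F [-0.1  0.2  0.3] turn [-0.012 -0.004 -1.749] shift after [ -6.557 -11.058   3.241] gap 1.0
```

apply_moves([
  {"tx":0,"ty":0,"tz":0,"wx":0,"wy":0,"wz":-0.875,"claw":0},
  {"tx":0,"ty":0,"tz":0,"wx":0,"wy":0,"wz":-0.874,"claw":0},
])

```text
time_s: 0.35
eef_pos: [0.2503, 0.5173, 0.2497]
tool_rot: [-0.0, 0.118, 0.993, -0.0]
contact_force: [0.0, -0.4, -0.7]
finger_gap: 0.607
gripper_force: 0.0
```

apply_moves([
  {"tx":-0.5,"ty":-0.85,"tz":0,"wx":0,"wy":0,"wz":0,"claw":0},
  {"tx":-0.5,"ty":-0.85,"tz":0,"wx":0,"wy":0,"wz":0,"claw":0},
  {"tx":-0.5,"ty":-0.85,"tz":0,"wx":0,"wy":0,"wz":0,"claw":0},
  {"tx":-0.5,"ty":-0.85,"tz":0,"wx":0,"wy":0,"wz":0,"claw":0},
  {"tx":-0.5,"ty":-0.85,"tz":0,"wx":0,"wy":0,"wz":0,"claw":0},
])

```text
time_s: 0.98
eef_pos: [0.3353, 0.2324, 0.2501]
tool_rot: [0.0, 0.12, 0.993, -0.0]
contact_force: [0.1, 0.3, -0.1]
finger_gap: -0.003
gripper_force: 0.0
```

apply_moves([
  {"tx":-0.5,"ty":-0.85,"tz":0,"wx":0,"wy":0,"wz":0,"claw":0},
  {"tx":-0.5,"ty":-0.85,"tz":0,"wx":0,"wy":0,"wz":0,"claw":0},
  {"tx":-0.5,"ty":-0.85,"tz":0,"wx":0,"wy":0,"wz":0,"claw":0},
  {"tx":-0.5,"ty":-0.85,"tz":0,"wx":0,"wy":0,"wz":0,"claw":0},
  {"tx":-0.5,"ty":-0.85,"tz":0,"wx":0,"wy":0,"wz":0,"claw":0},
])

```text
time_s: 1.6
eef_pos: [0.4202, -0.0512, 0.2503]
tool_rot: [0.0, 0.12, 0.993, 0.0]
contact_force: [0.6, -0.4, -1.0]
finger_gap: -0.004
gripper_force: 0.0
```

apply_moves([
  {"tx":-0.5,"ty":-0.85,"tz":0.5,"wx":0,"wy":0,"wz":0,"claw":0},
  {"tx":-0.5,"ty":-0.85,"tz":0.5,"wx":0,"wy":0,"wz":0,"claw":0},
  {"tx":-0.5,"ty":-0.85,"tz":0.5,"wx":0,"wy":0,"wz":0,"claw":0},
  {"tx":0,"ty":0,"tz":0,"wx":0,"wy":0,"wz":0,"claw":0},
])

```text
time_s: 2.1
eef_pos: [0.4667, -0.2117, 0.1617]
tool_rot: [-0.003, 0.122, 0.992, 0.001]
contact_force: [-0.2, 1.7, 0.3]
finger_gap: -0.003
gripper_force: 0.0
```

```bash
python3 -c "
from h import *
go(.474,-.221,.055,-13.8)"
```

```text
t 2.1 pos [ 0.4667 -0.2117  0.1617] F [-0.2  1.7  0.3] turn [ 0.018 -0.05  -0.035] shift after [-0.154 -0.121  1.778] gap -0.003
```

apply_moves([
  {"tx":-0.15,"ty":-0.12,"tz":0.6,"wx":0,"wy":0,"wz":0,"claw":0},
  {"tx":0,"ty":0,"tz":0.7,"wx":0,"wy":0,"wz":0,"claw":0},
  {"tx":0,"ty":0,"tz":0.38,"wx":0,"wy":0,"wz":0,"claw":0},
  {"tx":0,"ty":0,"tz":0,"wx":0,"wy":0,"wz":0,"claw":0},
])

```text
time_s: 2.6
eef_pos: [0.4738, -0.2169, 0.0634]
tool_rot: [-0.002, 0.12, 0.993, 0.001]
contact_force: [-0.6, -0.4, -0.7]
finger_gap: -0.001
gripper_force: 0.0
```

Run:
```python
from h import *;from cell import ctrl
go(.474,-.221,.037,-13.8)
s=ctrl.read_camera("side")["color"][:,:,::-1];t=ctrl.read_camera("top")["color"][:,:,::-1]
c=lambda im,x,y,w,h,k:cv2.resize(im[y:y+h,x:x+w],None,fx=k,fy=k,interpolation=cv2.INTER_CUBIC)
cv2.imwrite("pics/p1.png",np.hstack([c(s,240,270,80,100,5),c(t,365,225,80,100,5)]))
```

```text
t 2.6 pos [ 0.4738 -0.2169  0.0634] F [-0.6 -0.4 -0.7] turn [ 0.015 -0.031  0.005] shift after [-0.019 -0.066  0.44 ] gap -0.001
```

View pics/p1.png

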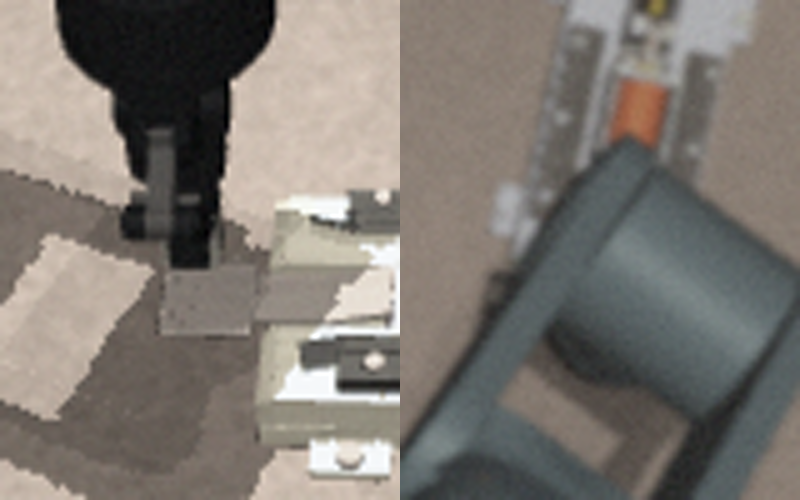

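The side crop shows the closed fingertips at crop (190,268), right over the work tab centred at (205,300). Next I press down slowly.

apply_moves([
  {"tx":-0.02,"ty":-0.06,"tz":0.15,"wx":0,"wy":0,"wz":0,"claw":0},
  {"tx":0,"ty":0,"tz":0.1,"wx":0,"wy":0,"wz":0,"claw":0},
  {"tx":0,"ty":0,"tz":0.06,"wx":0,"wy":0,"wz":0,"claw":0},
  {"tx":0,"ty":0,"tz":0,"wx":0,"wy":0,"wz":0,"claw":0},
])

```text
time_s: 3.2
eef_pos: [0.4753, -0.2224, 0.0459]
tool_rot: [-0.0, 0.12, 0.993, 0.0]
contact_force: [-0.4, -0.2, -0.2]
finger_gap: 0.005
gripper_force: 0.0
```

apply_moves([
  {"tx":0,"ty":0,"tz":0.06,"wx":0,"wy":0,"wz":0,"claw":0},
  {"tx":0,"ty":0,"tz":0.04,"wx":0,"wy":0,"wz":0,"claw":0},
  {"tx":0,"ty":0,"tz":0,"wx":0,"wy":0,"wz":0,"claw":0},
])

```text
time_s: 3.58
eef_pos: [0.4755, -0.2224, 0.0399]
tool_rot: [0.0, 0.12, 0.993, 0.0]
contact_force: [0.0, -0.3, 0.7]
finger_gap: 0.002
gripper_force: 0.1
```

apply_moves([
  {"tx":0,"ty":0,"tz":0.04,"wx":0,"wy":0,"wz":0,"claw":0},
  {"tx":0,"ty":0,"tz":0.03,"wx":0,"wy":0,"wz":0,"claw":0},
  {"tx":0,"ty":0,"tz":0,"wx":0,"wy":0,"wz":0,"claw":0},
])

```text
time_s: 3.95
eef_pos: [0.4756, -0.2225, 0.0359]
tool_rot: [0.0, 0.12, 0.993, -0.0]
contact_force: [1.3, -0.2, 2.0]
finger_gap: 0.0
gripper_force: 0.9
```

Run:
```python
from h import *;from cell import ctrl
print(ctrl.finger_overhang)
go(.474,-.221,.035,-13.8)
s=ctrl.read_camera("side")["color"][:,:,::-1]
c=lambda im,x,y,w,h,k:cv2.resize(im[y:y+h,x:x+w],None,fx=k,fy=k,interpolation=cv2.INTER_CUBIC)
cv2.imwrite("pics/p2.png",c(s,250,280,140,100,5))
```

```text
0.019
t 3.95 pos [ 0.4756 -0.2225  0.0359] F [ 1.3 -0.2  2. ] turn [-0.     0.002 -0.001] shift after [0.032 0.018 0.015] gap 0.0
```

View pics/p2.png

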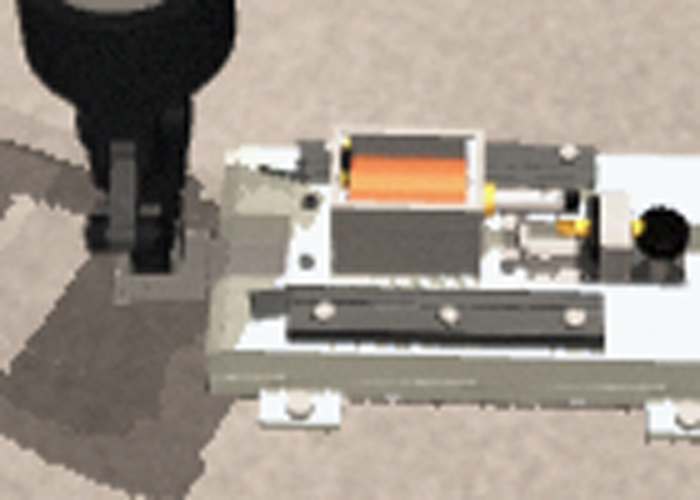

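The plate has sprung out: there is now a gap between the lug and the stop, with the pin showing at crop (570,228). The frame top corners are at crop (345,133), (483,130), (485,205) and (340,208).

Run:
```python
from h import *;import pickle
s=pickle.load(open("d0.pkl","rb"))["side"]
p=(np.array([(345,133),(483,130),(485,205),(340,208)],float)+.5)/5-.5+[250,280]
w=cast(s,p,.078);print(w.round(4).tolist(),w.mean(0))
y=np.radians(-13.8);u=np.array([np.cos(y),np.sin(y)]);print("moved",(w.mean(0)[:2]-[.5916,-.2501])@u)
c=np.array([.5905,-.2495])-.0105*u;print(c);go(*c,.125,-13.8)
```

```text
[[0.5518, -0.2237, 0.078], [0.6027, -0.2335, 0.078], [0.5946, -0.2681, 0.078], [0.5427, -0.258, 0.078]] [ 0.57295541 -0.24585089  0.078     ]
moved -0.019119959500167545
[ 0.58030309 -0.2469954 ]
t 4.0 pos [ 0.4756 -0.2225  0.036 ] F [ 1.2 -0.6  1.9] turn [-0.001  0.002 -0.   ] shift after [-1.792  0.02  -1.484] gap 0.002
```

apply_moves([
  {"tx":0,"ty":0,"tz":-0.5,"wx":0,"wy":0,"wz":0,"claw":0},
  {"tx":0,"ty":0,"tz":-1.0,"wx":0,"wy":0,"wz":0,"claw":0},
  {"tx":0,"ty":0,"tz":0,"wx":0,"wy":0,"wz":0,"claw":62},
])

```text
time_s: 4.38
eef_pos: [0.4782, -0.2245, 0.1306]
tool_rot: [0.004, 0.12, 0.993, -0.002]
contact_force: [-0.6, -0.6, -0.1]
finger_gap: 0.199
gripper_force: 0.0
```

Run:
```python
from h import *
go(.575,-.2457,.125,-13.8)
```

```text
t 4.38 pos [ 0.4782 -0.2245  0.1306] F [-0.6 -0.6 -0.1] turn [-0.032  0.07   0.001] shift after [-1.651  0.041  0.094] gap 0.199
```

apply_moves([
  {"tx":-0.85,"ty":0.01,"tz":0,"wx":0,"wy":0,"wz":0,"claw":62},
  {"tx":-0.85,"ty":0.01,"tz":0,"wx":0,"wy":0,"wz":0,"claw":62},
  {"tx":0,"ty":0,"tz":0,"wx":0,"wy":0,"wz":0,"claw":62},
  {"tx":0,"ty":0,"tz":0,"wx":0,"wy":0,"wz":0,"claw":62},
])

```text
time_s: 4.88
eef_pos: [0.5737, -0.2448, 0.1243]
tool_rot: [-0.001, 0.12, 0.993, 0.001]
contact_force: [-0.0, 0.2, 0.3]
finger_gap: 0.729
gripper_force: 0.0
```

Run:
```python
from h import *;from cell import ctrl
go(.575,-.2457,.064,-13.8)
s=ctrl.read_camera("side")["color"][:,:,::-1]
c=lambda im,x,y,w,h,k:cv2.resize(im[y:y+h,x:x+w],None,fx=k,fy=k,interpolation=cv2.INTER_CUBIC)
cv2.imwrite("pics/p3.png",c(s,270,260,140,110,5))
```

```text
t 4.88 pos [ 0.5737 -0.2448  0.1243] F [-0.   0.2  0.3] turn [ 0.008 -0.026  0.002] shift after [-0.025 -0.009  1.005] gap 0.729
```

View pics/p3.png

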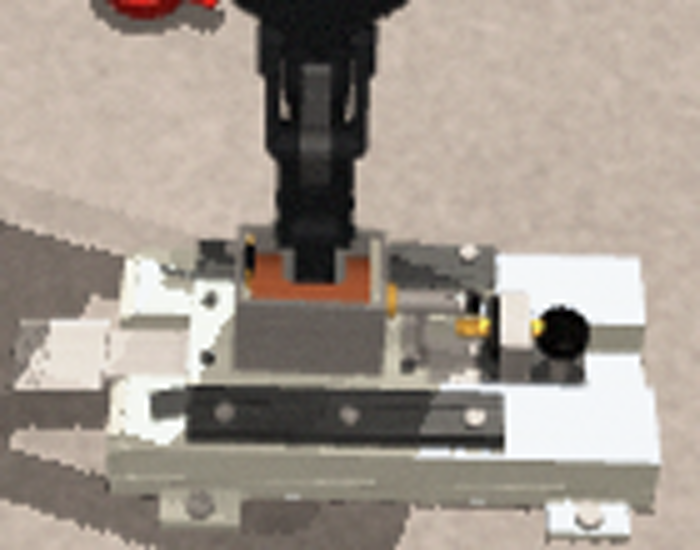

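The near finger, at crop x≈317, is centred on the frame, which spans x 240 to 385. I'll descend and close.

apply_moves([
  {"tx":0,"ty":0,"tz":0.4,"wx":0,"wy":0,"wz":0,"claw":62},
  {"tx":0,"ty":0,"tz":0.3,"wx":0,"wy":0,"wz":0,"claw":62},
  {"tx":0,"ty":0,"tz":0.3,"wx":0,"wy":0,"wz":0,"claw":62},
  {"tx":0,"ty":0,"tz":0,"wx":0,"wy":0,"wz":0,"claw":62},
])

```text
time_s: 5.42
eef_pos: [0.5733, -0.2448, 0.0639]
tool_rot: [-0.002, 0.12, 0.993, 0.001]
contact_force: [-0.4, 0.2, 0.1]
finger_gap: 0.724
gripper_force: 0.0
```

apply_moves([
  {"tx":0,"ty":0,"tz":0,"wx":0,"wy":0,"wz":0,"claw":44},
  {"tx":0,"ty":0,"tz":0,"wx":0,"wy":0,"wz":0,"claw":41},
  {"tx":0,"ty":0,"tz":0,"wx":0,"wy":0,"wz":0,"claw":39.5},
])

```text
time_s: 5.8
eef_pos: [0.5753, -0.2463, 0.0668]
tool_rot: [0.001, 0.12, 0.993, -0.001]
contact_force: [-0.7, -1.9, 0.3]
finger_gap: 0.459
gripper_force: 1.3
```

apply_moves([
  {"tx":0,"ty":0,"tz":0,"wx":0,"wy":0,"wz":0,"claw":36},
  {"tx":0,"ty":0,"tz":0,"wx":0,"wy":0,"wz":0,"claw":32},
  {"tx":0,"ty":0,"tz":0,"wx":0,"wy":0,"wz":0,"claw":28},
])

```text
time_s: 6.18
eef_pos: [0.5751, -0.2466, 0.0669]
tool_rot: [0.001, 0.12, 0.993, -0.001]
contact_force: [-3.8, -4.2, 5.7]
finger_gap: 0.434
gripper_force: 59.6
```

Run:
```python
from h import *;from cell import ctrl
go(.575,-.2457,.064,-13.8);print(ctrl.get_obs()["gripper_force"],ctrl.get_obs()["moment"].round(2))
```

```text
t 6.17 pos [ 0.5751 -0.2466  0.0669] F [-3.8 -4.2  5.7] turn [-0.012  0.012 -0.002] shift after [0.006 0.014 0.049] gap 0.434
59.56030189990997 [-0.69  0.39  0.01]
```

apply_moves([
  {"tx":0.1,"ty":-0.01,"tz":-0.01,"wx":0,"wy":0,"wz":0,"claw":28},
  {"tx":0.15,"ty":0,"tz":0,"wx":0,"wy":0,"wz":0,"claw":28},
  {"tx":0.15,"ty":0,"tz":0,"wx":0,"wy":0,"wz":0,"claw":28},
  {"tx":0,"ty":0,"tz":0,"wx":0,"wy":0,"wz":0,"claw":28},
])

```text
time_s: 6.68
eef_pos: [0.5512, -0.2406, 0.0669]
tool_rot: [0.0, 0.12, 0.993, -0.0]
contact_force: [-1.7, -2.8, 4.0]
finger_gap: 0.439
gripper_force: 61.0
```

Run:
```python
from h import *;from cell import ctrl
go(.575,-.2457,.064,-13.8);print(ctrl.get_obs()["gripper_force"],ctrl.get_obs()["moment"].round(2))
```

```text
t 6.67 pos [ 0.5512 -0.2406  0.0669] F [-1.7 -2.8  4. ] turn [-0.002  0.006 -0.003] shift after [-0.405  0.011  0.048] gap 0.439
60.975011587142944 [-0.63 -0.08 -0.13]
```

apply_moves([
  {"tx":0.2,"ty":-0.02,"tz":-0.02,"wx":0,"wy":0,"wz":0,"claw":28},
  {"tx":0.25,"ty":0,"tz":0,"wx":0,"wy":0,"wz":0,"claw":28},
  {"tx":0.25,"ty":0,"tz":0,"wx":0,"wy":0,"wz":0,"claw":28},
  {"tx":0,"ty":0,"tz":0,"wx":0,"wy":0,"wz":0,"claw":28},
])

```text
time_s: 7.18
eef_pos: [0.5085, -0.2302, 0.0672]
tool_rot: [-0.002, 0.12, 0.993, 0.001]
contact_force: [-2.1, 0.6, 0.3]
finger_gap: 0.437
gripper_force: 61.0
```

Run:
```python
from h import *;from cell import ctrl
go(.575,-.2457,.064,-13.8);print(ctrl.get_obs()["gripper_force"],ctrl.get_obs()["moment"].round(2))
```

```text
t 7.17 pos [ 0.5085 -0.2302  0.0672] F [-2.1  0.6  0.3] turn [ 0.014 -0.028  0.   ] shift after [-1.137  0.014  0.053] gap 0.437
60.96360683441162 [0.06 0.11 0.04]
```

apply_moves([
  {"tx":0.3,"ty":0,"tz":0,"wx":0,"wy":0,"wz":0,"claw":28},
  {"tx":0.3,"ty":0,"tz":0,"wx":0,"wy":0,"wz":0,"claw":28},
  {"tx":0.25,"ty":0,"tz":0,"wx":0,"wy":0,"wz":0,"claw":28},
  {"tx":0,"ty":0,"tz":0,"wx":0,"wy":0,"wz":0,"claw":28},
])

```text
time_s: 7.68
eef_pos: [0.4594, -0.2184, 0.0669]
tool_rot: [-0.001, 0.12, 0.993, 0.001]
contact_force: [0.1, 0.1, -3.7]
finger_gap: 0.433
gripper_force: 60.7
```

Run:
```python
from h import *;from cell import ctrl
go(.575,-.2457,.064,-13.8);print(ctrl.get_obs()["gripper_force"],ctrl.get_obs()["moment"].round(2))
s=ctrl.read_camera("side");im=s["color"][:,:,::-1]
c=lambda im,x,y,w,h,k:cv2.resize(im[y:y+h,x:x+w],None,fx=k,fy=k,interpolation=cv2.INTER_CUBIC)
cv2.imwrite("pics/p4.png",c(im,220,260,140,110,5))
```

```text
t 7.67 pos [ 0.4594 -0.2184  0.0669] F [ 0.1  0.1 -3.7] turn [ 0.011 -0.021 -0.003] shift after [-1.98   0.018  0.048] gap 0.433
60.731120109558105 [-0.03 -0.03 -0.02]
```

View pics/p4.png

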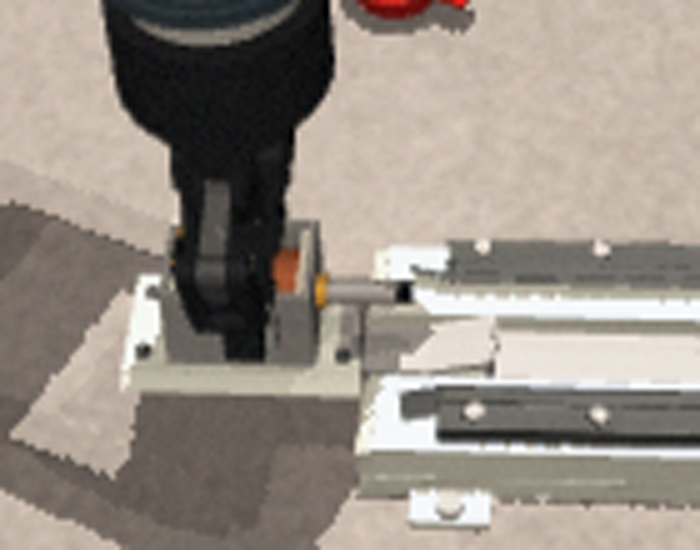

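The plate is clear of the rails and hanging level. The slide line shows the side view is laterally accurate, while the top-view bed picks were about 4 mm off. So the test mouth is near (.491,.190) with yaw about -8.5°.

apply_moves([
  {"tx":0.1,"ty":0,"tz":-0.4,"wx":0,"wy":0,"wz":0,"claw":28},
  {"tx":0.1,"ty":0,"tz":-0.6,"wx":0,"wy":0,"wz":0,"claw":28},
  {"tx":0,"ty":0,"tz":-0.4,"wx":0,"wy":0,"wz":0,"claw":28},
  {"tx":0,"ty":0,"tz":0,"wx":0,"wy":0,"wz":-0.77,"claw":28},
  {"tx":0,"ty":0,"tz":0,"wx":0,"wy":0,"wz":0,"claw":28},
])

```text
time_s: 8.35
eef_pos: [0.4496, -0.2167, 0.152]
tool_rot: [0.0, 0.075, 0.997, -0.0]
contact_force: [-0.3, -0.4, -3.3]
finger_gap: 0.436
gripper_force: 61.3
```

Run:
```python
from h import *;from cell import ctrl
go(.412,.202,.15,-8.5);print(ctrl.get_obs()["gripper_force"],ctrl.get_obs()["moment"].round(2))
```

```text
t 8.35 pos [ 0.4496 -0.2167  0.152 ] F [-0.3 -0.4 -3.3] turn [-0.002  0.005 -0.007] shift after [1.651 6.809 0.033] gap 0.436
61.314271688461304 [ 0.05 -0.02 -0.02]
```

apply_moves([
  {"tx":0.18,"ty":0.5,"tz":0,"wx":0,"wy":0,"wz":0,"claw":28},
  {"tx":0.18,"ty":0.8,"tz":0,"wx":0,"wy":0,"wz":0,"claw":28},
  {"tx":0.18,"ty":0.8,"tz":0,"wx":0,"wy":0,"wz":0,"claw":28},
  {"tx":0.18,"ty":0.8,"tz":0,"wx":0,"wy":0,"wz":0,"claw":28},
  {"tx":0.18,"ty":0.8,"tz":0,"wx":0,"wy":0,"wz":0,"claw":28},
])

```text
time_s: 8.98
eef_pos: [0.4282, 0.0126, 0.1514]
tool_rot: [-0.0, 0.075, 0.997, 0.0]
contact_force: [1.0, 0.7, -3.4]
finger_gap: 0.434
gripper_force: 61.2
```

apply_moves([
  {"tx":0.18,"ty":0.8,"tz":0,"wx":0,"wy":0,"wz":0,"claw":28},
  {"tx":0.18,"ty":0.8,"tz":0,"wx":0,"wy":0,"wz":0,"claw":28},
  {"tx":0.18,"ty":0.8,"tz":0,"wx":0,"wy":0,"wz":0,"claw":28},
  {"tx":0.18,"ty":0.7,"tz":0,"wx":0,"wy":0,"wz":0,"claw":28},
  {"tx":0,"ty":0,"tz":0,"wx":0,"wy":0,"wz":0,"claw":28},
])

```text
time_s: 9.6
eef_pos: [0.4124, 0.204, 0.1512]
tool_rot: [-0.001, 0.073, 0.997, 0.0]
contact_force: [0.3, -0.3, -3.1]
finger_gap: 0.437
gripper_force: 62.0
```

Run:
```python
from h import *;from cell import ctrl
go(.412,.202,.085,-8.5)
```

```text
t 9.6 pos [0.4124 0.204  0.1512] F [ 0.3 -0.3 -3.1] turn [ 0.003 -0.01   0.019] shift after [ 0.002 -0.033  1.103] gap 0.437
```

apply_moves([
  {"tx":0,"ty":-0.033,"tz":0.5,"wx":0,"wy":0,"wz":0.02,"claw":28},
  {"tx":0,"ty":0,"tz":0.6,"wx":0,"wy":0,"wz":0,"claw":28},
  {"tx":0,"ty":0,"tz":0.08,"wx":0,"wy":0,"wz":0,"claw":28},
  {"tx":0,"ty":0,"tz":0,"wx":0,"wy":0,"wz":0,"claw":28},
])

```text
time_s: 10.1
eef_pos: [0.4133, 0.199, 0.0811]
tool_rot: [-0.0, 0.076, 0.997, -0.0]
contact_force: [-0.1, -0.2, -3.4]
finger_gap: 0.435
gripper_force: 61.9
```

Run:
```python
from h import *;from cell import ctrl
go(.412,.202,.0695,-8.5)
s=ctrl.read_camera("side");t=ctrl.read_camera("top")
import pickle;pickle.dump({"side":s,"top":t},open("d1.pkl","wb"))
c=lambda im,x,y,w,h,k:cv2.resize(im[y:y+h,x:x+w,::-1],None,fx=k,fy=k,interpolation=cv2.INTER_CUBIC)
cv2.imwrite("pics/p5.png",c(s["color"],210,150,130,90,6))
```

```text
t 10.1 pos [0.4133 0.199  0.0811] F [-0.1 -0.2 -3.4] turn [-0.002 -0.004 -0.031] shift after [0.029 0.045 0.194] gap 0.435
```

View pics/p5.png

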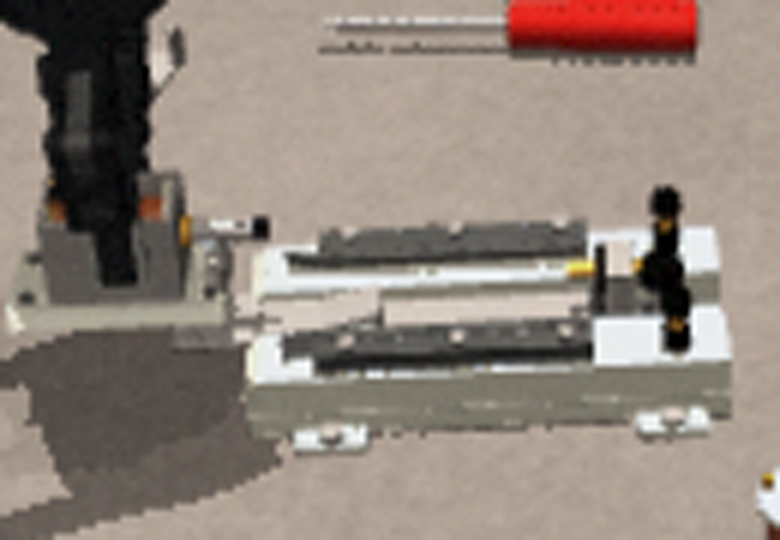

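The plate hangs in front of the test mouth. Its near-bottom edge runs from crop (10,331) to (232,328), and the plunger tip is at (268,227). The bed edges are near (248,383) to (735,360) and far (255,252) to (718,230). I'll compare these laterally in the same camera.

Run:
```python
from h import *;import pickle
s=pickle.load(open("d1.pkl","rb"))["side"]
c=lambda p:(np.array(p,float)+.5)/6-.5+[210,150]
b=cast(s,c([(248,383),(733,361),(258,252),(718,229)]),.03)[:,:2]
mid=(b[:2]+b[2:])/2;v=mid[1]-mid[0];L=np.hypot(*v);v/=L;n=np.array([-v[1],v[0]])
print("bed mid",mid.round(4),"len",L,"yaw",np.degrees(np.arctan2(v[1],v[0])),"widths",(b[2:]-b[:2])@n)
for nm,p,z in(("nearbot",[(12,331),(232,329)],.0441),("plunger",[(268,227)],.0741),("rail near top outer",[(320,360),(592,347)],.04),("rail far top edge",[(320,230),(585,219)],.04),("tab mouth",[(590,268)],.042)):
    w=cast(s,c(p),z)[:,:2];print(nm,w.round(4).tolist(),"x",((w-mid[0])@v).round(4),"lat",((w-mid[0])@n).round(4))
w=np.array([.4133,.199]);print("tcp lat",(w-mid[0])@n,"x",(w-mid[0])@v)
```

```text
bed mid [[0.462  0.1946]
 [0.6634 0.1648]] len 0.20366709186789433 yaw -8.431343690415913 widths [0.09359156 0.09566255]
nearbot [[0.3614, 0.1876], [0.452, 0.1682]] x [-0.0984 -0.0059] lat [-0.0217 -0.0276]
plunger [[0.4732, 0.1953]] x [0.011] lat [0.0023]
rail near top outer [[0.4859, 0.1441], [0.5979, 0.1274]] x [0.0311 0.1443] lat [-0.0465 -0.0466]
rail far top edge [[0.4968, 0.2371], [0.6122, 0.2189]] x [0.0282 0.1451] lat [0.0471 0.0461]
tab mouth [[0.6071, 0.1797]] x [0.1457] lat [0.0065]
tcp lat -0.0028284233916242 x -0.04876946159820889
```

apply_moves([
  {"tx":0,"ty":0.02,"tz":0.1,"wx":0,"wy":0,"wz":-0.03,"claw":28},
  {"tx":0,"ty":0,"tz":0.1,"wx":0,"wy":0,"wz":0,"claw":28},
  {"tx":0,"ty":0,"tz":0,"wx":0,"wy":0,"wz":0,"claw":28},
])

```text
time_s: 10.58
eef_pos: [0.4127, 0.2005, 0.0684]
tool_rot: [-0.001, 0.074, 0.997, -0.0]
contact_force: [-0.3, 0.3, -3.5]
finger_gap: 0.433
gripper_force: 62.0
```

Run:
```python
from h import *;from cell import ctrl
go(.412,.202,.068,-8.5);print(ctrl.get_obs()["moment"].round(2))
```

```text
t 10.57 pos [0.4127 0.2005 0.0684] F [-0.3  0.3 -3.5] turn [-0.003 -0.009  0.009] shift after [0.015 0.023 0.007] gap 0.433
[-0.06  0.06 -0.01]
```

Now I ease the lead in.

apply_moves([
  {"tx":-0.15,"ty":0,"tz":0,"wx":0,"wy":0,"wz":0,"claw":28},
  {"tx":-0.15,"ty":0,"tz":0,"wx":0,"wy":0,"wz":0,"claw":28},
  {"tx":0,"ty":0,"tz":0,"wx":0,"wy":0,"wz":0,"claw":28},
])

```text
time_s: 10.95
eef_pos: [0.4324, 0.1978, 0.0693]
tool_rot: [0.001, 0.074, 0.997, 0.0]
contact_force: [-0.1, 0.0, -4.2]
finger_gap: 0.436
gripper_force: 62.0
```

apply_moves([
  {"tx":-0.1,"ty":0,"tz":0,"wx":0,"wy":0,"wz":0,"claw":28},
  {"tx":-0.1,"ty":0,"tz":0,"wx":0,"wy":0,"wz":0,"claw":28},
  {"tx":0,"ty":0,"tz":0,"wx":0,"wy":0,"wz":0,"claw":28},
])

```text
time_s: 11.32
eef_pos: [0.4435, 0.1961, 0.069]
tool_rot: [0.0, 0.074, 0.997, 0.0]
contact_force: [0.9, -0.0, -3.2]
finger_gap: 0.434
gripper_force: 62.0
```

Run:
```python
from h import *;from cell import ctrl
go(.412,.202,.068,-8.5);print(ctrl.get_obs()["moment"].round(2))
```

```text
t 11.32 pos [0.4435 0.1961 0.069 ] F [ 0.9 -0.  -3.2] turn [0.001 0.005 0.006] shift after [0.534 0.02  0.017] gap 0.434
[-0.01 -0.   -0.  ]
```

apply_moves([
  {"tx":0,"ty":0,"tz":0.025,"wx":0,"wy":0,"wz":0,"claw":28},
  {"tx":-0.1,"ty":0,"tz":0,"wx":0,"wy":0,"wz":0,"claw":28},
  {"tx":-0.1,"ty":0,"tz":0,"wx":0,"wy":0,"wz":0,"claw":28},
  {"tx":0,"ty":0,"tz":0,"wx":0,"wy":0,"wz":0,"claw":28},
])

```text
time_s: 11.82
eef_pos: [0.4556, 0.1943, 0.0675]
tool_rot: [0.0, 0.074, 0.997, 0.0]
contact_force: [-0.1, 0.2, -2.8]
finger_gap: 0.434
gripper_force: 61.9
```

Run:
```python
from h import *;from cell import ctrl
go(.412,.202,.068,-8.5);print(ctrl.get_obs()["moment"].round(2))
```

```text
t 11.82 pos [0.4556 0.1943 0.0675] F [-0.1  0.2 -2.8] turn [0.001 0.006 0.005] shift after [ 0.737  0.02  -0.008] gap 0.434
[-0.02 -0.   -0.03]
```

apply_moves([
  {"tx":-0.1,"ty":0,"tz":0,"wx":0,"wy":0,"wz":0,"claw":28},
  {"tx":-0.1,"ty":0,"tz":0,"wx":0,"wy":0,"wz":0,"claw":28},
  {"tx":0,"ty":0,"tz":0,"wx":0,"wy":0,"wz":0,"claw":28},
])

```text
time_s: 12.2
eef_pos: [0.4675, 0.1925, 0.0676]
tool_rot: [0.001, 0.074, 0.997, 0.0]
contact_force: [0.3, -0.2, -2.8]
finger_gap: 0.44
gripper_force: 62.2
```

apply_moves([
  {"tx":-0.1,"ty":0,"tz":0,"wx":0,"wy":0,"wz":0,"claw":28},
  {"tx":-0.1,"ty":0,"tz":0,"wx":0,"wy":0,"wz":0,"claw":28},
  {"tx":0,"ty":0,"tz":0,"wx":0,"wy":0,"wz":0,"claw":28},
])

```text
time_s: 12.58
eef_pos: [0.4797, 0.1907, 0.0677]
tool_rot: [0.001, 0.074, 0.997, 0.0]
contact_force: [1.1, -0.3, -2.6]
finger_gap: 0.434
gripper_force: 62.1
```

Run:
```python
from h import *;from cell import ctrl
go(.412,.202,.068,-8.5);print(ctrl.get_obs()["moment"].round(2))
```

```text
t 12.57 pos [0.4797 0.1907 0.0677] F [ 1.1 -0.3 -2.6] turn [0.002 0.016 0.007] shift after [ 1.144  0.019 -0.005] gap 0.434
[-0.18 -0.35 -0.01]
```

apply_moves([
  {"tx":-0.1,"ty":0,"tz":0,"wx":0,"wy":0,"wz":0,"claw":28},
  {"tx":-0.1,"ty":0,"tz":0,"wx":0,"wy":0,"wz":0,"claw":28},
  {"tx":0,"ty":0,"tz":0,"wx":0,"wy":0,"wz":0,"claw":28},
])

```text
time_s: 12.95
eef_pos: [0.4914, 0.189, 0.0676]
tool_rot: [0.001, 0.074, 0.997, 0.0]
contact_force: [1.5, -1.2, -2.1]
finger_gap: 0.434
gripper_force: 62.2
```

apply_moves([
  {"tx":-0.1,"ty":0,"tz":0,"wx":0,"wy":0,"wz":0,"claw":28},
  {"tx":-0.1,"ty":0,"tz":0,"wx":0,"wy":0,"wz":0,"claw":28},
  {"tx":0,"ty":0,"tz":0,"wx":0,"wy":0,"wz":0,"claw":28},
])

```text
time_s: 13.32
eef_pos: [0.5032, 0.1872, 0.0676]
tool_rot: [0.001, 0.074, 0.997, 0.0]
contact_force: [1.4, -1.0, -1.9]
finger_gap: 0.436
gripper_force: 62.2
```

apply_moves([
  {"tx":-0.1,"ty":0,"tz":0,"wx":0,"wy":0,"wz":0,"claw":28},
  {"tx":-0.1,"ty":0,"tz":0,"wx":0,"wy":0,"wz":0,"claw":28},
  {"tx":0,"ty":0,"tz":0,"wx":0,"wy":0,"wz":0,"claw":28},
])

```text
time_s: 13.7
eef_pos: [0.515, 0.1854, 0.0675]
tool_rot: [0.001, 0.074, 0.997, -0.0]
contact_force: [0.9, -0.8, -1.7]
finger_gap: 0.434
gripper_force: 62.2
```

Run:
```python
from h import *;from cell import ctrl
go(.412,.202,.068,-8.5);print(ctrl.get_obs()["moment"].round(2))
```

```text
t 13.7 pos [0.515  0.1854 0.0675] F [ 0.9 -0.8 -1.7] turn [0.    0.009 0.007] shift after [ 1.738  0.02  -0.009] gap 0.434
[-0.2  -0.23 -0.02]
```

apply_moves([
  {"tx":-0.1,"ty":0,"tz":0.005,"wx":0,"wy":0,"wz":0,"claw":28},
  {"tx":-0.08,"ty":0,"tz":0,"wx":0,"wy":0,"wz":0,"claw":28},
  {"tx":0,"ty":0,"tz":0,"wx":0,"wy":0,"wz":0,"claw":28},
])

```text
time_s: 14.08
eef_pos: [0.5256, 0.1839, 0.0672]
tool_rot: [0.001, 0.074, 0.997, 0.0]
contact_force: [0.7, -0.2, -1.8]
finger_gap: 0.434
gripper_force: 62.2
```

apply_moves([
  {"tx":-0.05,"ty":0,"tz":0,"wx":0,"wy":0,"wz":0,"claw":28},
  {"tx":-0.05,"ty":0,"tz":0,"wx":0,"wy":0,"wz":0,"claw":28},
  {"tx":0,"ty":0,"tz":0,"wx":0,"wy":0,"wz":0,"claw":28},
])

```text
time_s: 14.45
eef_pos: [0.531, 0.1831, 0.0671]
tool_rot: [0.0, 0.074, 0.997, 0.0]
contact_force: [-1.6, -0.4, 0.5]
finger_gap: 0.438
gripper_force: 62.3
```

apply_moves([
  {"tx":-0.05,"ty":0,"tz":0,"wx":0,"wy":0,"wz":0,"claw":28},
  {"tx":-0.05,"ty":0,"tz":0,"wx":0,"wy":0,"wz":0,"claw":28},
  {"tx":0,"ty":0,"tz":0,"wx":0,"wy":0,"wz":0,"claw":28},
])

```text
time_s: 14.82
eef_pos: [0.5371, 0.1822, 0.0671]
tool_rot: [0.0, 0.074, 0.997, 0.0]
contact_force: [-1.0, -0.2, 0.4]
finger_gap: 0.434
gripper_force: 62.3
```

apply_moves([
  {"tx":-0.05,"ty":0,"tz":0,"wx":0,"wy":0,"wz":0,"claw":28},
  {"tx":0,"ty":0,"tz":0,"wx":0,"wy":0,"wz":0,"claw":28},
])

```text
time_s: 15.08
eef_pos: [0.5399, 0.1817, 0.0671]
tool_rot: [0.0, 0.074, 0.997, -0.0]
contact_force: [-2.0, -0.4, 1.4]
finger_gap: 0.442
gripper_force: 62.4
```

apply_moves([
  {"tx":-0.05,"ty":0,"tz":0,"wx":0,"wy":0,"wz":0,"claw":28},
  {"tx":0,"ty":0,"tz":0,"wx":0,"wy":0,"wz":0,"claw":28},
])

```text
time_s: 15.32
eef_pos: [0.5429, 0.1813, 0.0671]
tool_rot: [0.0, 0.074, 0.997, -0.0]
contact_force: [-1.9, -0.4, 1.0]
finger_gap: 0.436
gripper_force: 62.4
```

apply_moves([
  {"tx":-0.05,"ty":0,"tz":0,"wx":0,"wy":0,"wz":0,"claw":28},
  {"tx":0,"ty":0,"tz":0,"wx":0,"wy":0,"wz":0,"claw":28},
])

```text
time_s: 15.58
eef_pos: [0.5459, 0.1809, 0.0671]
tool_rot: [0.0, 0.074, 0.997, 0.0]
contact_force: [-2.3, -1.1, 0.8]
finger_gap: 0.433
gripper_force: 62.4
```

apply_moves([
  {"tx":-0.05,"ty":0,"tz":0,"wx":0,"wy":0,"wz":0,"claw":28},
  {"tx":0,"ty":0,"tz":0,"wx":0,"wy":0,"wz":0,"claw":28},
])

```text
time_s: 15.82
eef_pos: [0.5489, 0.1804, 0.0671]
tool_rot: [0.0, 0.074, 0.997, 0.0]
contact_force: [-3.1, -0.7, 1.0]
finger_gap: 0.434
gripper_force: 62.4
```

apply_moves([
  {"tx":-0.04,"ty":0,"tz":0,"wx":0,"wy":0,"wz":0,"claw":28},
  {"tx":0,"ty":0,"tz":0,"wx":0,"wy":0,"wz":0,"claw":28},
])

```text
time_s: 16.08
eef_pos: [0.5511, 0.1801, 0.0671]
tool_rot: [0.0, 0.074, 0.997, -0.0]
contact_force: [-2.4, -0.1, 1.1]
finger_gap: 0.434
gripper_force: 62.5
```

apply_moves([
  {"tx":-0.04,"ty":0,"tz":0,"wx":0,"wy":0,"wz":0,"claw":28},
  {"tx":0,"ty":0,"tz":0,"wx":0,"wy":0,"wz":0,"claw":28},
])

```text
time_s: 16.32
eef_pos: [0.5536, 0.1797, 0.0671]
tool_rot: [0.0, 0.074, 0.997, 0.0]
contact_force: [-2.3, -0.8, 1.8]
finger_gap: 0.436
gripper_force: 62.5
```

apply_moves([
  {"tx":-0.04,"ty":0,"tz":0,"wx":0,"wy":0,"wz":0,"claw":28},
  {"tx":0,"ty":0,"tz":0,"wx":0,"wy":0,"wz":0,"claw":28},
])

```text
time_s: 16.58
eef_pos: [0.5557, 0.1794, 0.0671]
tool_rot: [-0.0, 0.074, 0.997, 0.0]
contact_force: [-4.7, -0.4, 2.3]
finger_gap: 0.433
gripper_force: 62.9
```

apply_moves([
  {"tx":-0.04,"ty":0,"tz":0,"wx":0,"wy":0,"wz":0,"claw":28},
  {"tx":0,"ty":0,"tz":0,"wx":0,"wy":0,"wz":0,"claw":28},
])

```text
time_s: 16.82
eef_pos: [0.5567, 0.1792, 0.0671]
tool_rot: [-0.002, 0.073, 0.997, -0.0]
contact_force: [-10.2, -0.4, 7.5]
finger_gap: 0.436
gripper_force: 63.4
```

apply_moves([
  {"tx":-0.04,"ty":0,"tz":0,"wx":0,"wy":0,"wz":0,"claw":28},
  {"tx":0,"ty":0,"tz":0,"wx":0,"wy":0,"wz":0,"claw":28},
])

```text
time_s: 17.08
eef_pos: [0.5587, 0.1789, 0.0671]
tool_rot: [-0.002, 0.073, 0.997, -0.0]
contact_force: [-11.9, -0.1, 8.0]
finger_gap: 0.435
gripper_force: 63.6
```

apply_moves([
  {"tx":-0.03,"ty":0,"tz":0,"wx":0,"wy":0,"wz":0,"claw":28},
  {"tx":0,"ty":0,"tz":0,"wx":0,"wy":0,"wz":0,"claw":28},
])

```text
time_s: 17.32
eef_pos: [0.5602, 0.1787, 0.0671]
tool_rot: [-0.002, 0.073, 0.997, -0.0]
contact_force: [-11.6, -1.0, 11.6]
finger_gap: 0.432
gripper_force: 63.7
```

apply_moves([
  {"tx":-0.03,"ty":0,"tz":-0.005,"wx":0,"wy":0,"wz":0,"claw":28},
  {"tx":0,"ty":0,"tz":0,"wx":0,"wy":0,"wz":0,"claw":28},
])

```text
time_s: 17.58
eef_pos: [0.5617, 0.1785, 0.0672]
tool_rot: [-0.003, 0.073, 0.997, -0.0]
contact_force: [-13.0, 0.1, 10.1]
finger_gap: 0.434
gripper_force: 63.6
```

apply_moves([
  {"tx":-0.03,"ty":0,"tz":0,"wx":0,"wy":0,"wz":0,"claw":28},
  {"tx":0,"ty":0,"tz":0,"wx":0,"wy":0,"wz":0,"claw":28},
])

```text
time_s: 17.82
eef_pos: [0.5633, 0.1782, 0.0672]
tool_rot: [-0.003, 0.073, 0.997, -0.0]
contact_force: [-13.9, -0.1, 10.6]
finger_gap: 0.434
gripper_force: 63.7
```

apply_moves([
  {"tx":-0.02,"ty":0,"tz":0,"wx":0,"wy":0,"wz":0,"claw":28},
  {"tx":0,"ty":0,"tz":0,"wx":0,"wy":0,"wz":0,"claw":28},
])

```text
time_s: 18.08
eef_pos: [0.5645, 0.1781, 0.0672]
tool_rot: [-0.003, 0.073, 0.997, -0.0]
contact_force: [-13.3, -0.1, 11.2]
finger_gap: 0.437
gripper_force: 63.7
```

apply_moves([
  {"tx":-0.02,"ty":0,"tz":0,"wx":0,"wy":0,"wz":0,"claw":28},
  {"tx":0,"ty":0,"tz":0,"wx":0,"wy":0,"wz":0,"claw":28},
])

```text
time_s: 18.32
eef_pos: [0.566, 0.1779, 0.0671]
tool_rot: [-0.002, 0.073, 0.997, -0.0]
contact_force: [-12.6, -0.6, 8.4]
finger_gap: 0.439
gripper_force: 63.5
```

apply_moves([
  {"tx":-0.015,"ty":0,"tz":0,"wx":0,"wy":0,"wz":0,"claw":28},
  {"tx":0,"ty":0,"tz":0,"wx":0,"wy":0,"wz":0,"claw":28},
])

```text
time_s: 18.58
eef_pos: [0.5667, 0.1778, 0.0671]
tool_rot: [-0.003, 0.073, 0.997, -0.0]
contact_force: [-12.8, -0.7, 8.9]
finger_gap: 0.436
gripper_force: 63.6
```

apply_moves([
  {"tx":-0.01,"ty":0,"tz":0,"wx":0,"wy":0,"wz":0,"claw":28},
  {"tx":0,"ty":0,"tz":0,"wx":0,"wy":0,"wz":0,"claw":28},
])

```text
time_s: 18.82
eef_pos: [0.5672, 0.1777, 0.0671]
tool_rot: [-0.003, 0.073, 0.997, -0.0]
contact_force: [-13.4, -1.3, 9.0]
finger_gap: 0.436
gripper_force: 63.7
```

apply_moves([
  {"tx":-0.01,"ty":0,"tz":0,"wx":0,"wy":0,"wz":0,"claw":28},
  {"tx":0,"ty":0,"tz":0,"wx":0,"wy":0,"wz":0,"claw":28},
])

```text
time_s: 19.08
eef_pos: [0.5675, 0.1777, 0.0671]
tool_rot: [-0.003, 0.073, 0.997, -0.0]
contact_force: [-13.9, -0.2, 10.0]
finger_gap: 0.432
gripper_force: 63.9
```

apply_moves([
  {"tx":-0.01,"ty":0,"tz":0,"wx":0,"wy":0,"wz":0,"claw":28},
  {"tx":0,"ty":0,"tz":0,"wx":0,"wy":0,"wz":0,"claw":28},
])

```text
time_s: 19.32
eef_pos: [0.5675, 0.1777, 0.0671]
tool_rot: [-0.004, 0.073, 0.997, -0.0]
contact_force: [-16.5, 0.4, 11.9]
finger_gap: 0.432
gripper_force: 64.1
```

The position has stalled with rising force, so this is the solid stop, and the click came just before it. I'll ease back to feel the catch.

apply_moves([
  {"tx":0.04,"ty":0,"tz":0,"wx":0,"wy":0,"wz":0,"claw":28},
  {"tx":0,"ty":0,"tz":0,"wx":0,"wy":0,"wz":0,"claw":28},
])

```text
time_s: 19.58
eef_pos: [0.5672, 0.1778, 0.067]
tool_rot: [-0.001, 0.074, 0.997, -0.0]
contact_force: [-7.5, 0.6, 3.8]
finger_gap: 0.434
gripper_force: 62.9
```

apply_moves([
  {"tx":0.02,"ty":0,"tz":0,"wx":0,"wy":0,"wz":0,"claw":28},
  {"tx":0,"ty":0,"tz":0,"wx":0,"wy":0,"wz":0,"claw":28},
])

```text
time_s: 19.82
eef_pos: [0.5667, 0.1778, 0.067]
tool_rot: [-0.001, 0.074, 0.997, 0.0]
contact_force: [-4.6, 0.3, 0.5]
finger_gap: 0.435
gripper_force: 62.4
```

apply_moves([
  {"tx":0.03,"ty":0,"tz":0,"wx":0,"wy":0,"wz":0,"claw":28},
  {"tx":0,"ty":0,"tz":0,"wx":0,"wy":0,"wz":0,"claw":28},
])

```text
time_s: 20.08
eef_pos: [0.5655, 0.178, 0.0671]
tool_rot: [0.0, 0.074, 0.997, 0.0]
contact_force: [-2.4, 0.8, -3.8]
finger_gap: 0.436
gripper_force: 61.9
```

apply_moves([
  {"tx":0.01,"ty":0,"tz":0,"wx":0,"wy":0,"wz":0,"claw":28},
  {"tx":0,"ty":0,"tz":0,"wx":0,"wy":0,"wz":0,"claw":28},
])

```text
time_s: 20.32
eef_pos: [0.5654, 0.178, 0.0672]
tool_rot: [0.001, 0.074, 0.997, 0.0]
contact_force: [1.8, 0.5, -7.7]
finger_gap: 0.434
gripper_force: 61.4
```

The force reversed at x=.5654, so the catch is holding the tail. I'll release.

apply_moves([
  {"tx":0,"ty":0,"tz":0,"wx":0,"wy":0,"wz":0,"claw":45},
  {"tx":0,"ty":0,"tz":0,"wx":0,"wy":0,"wz":0,"claw":62},
  {"tx":0,"ty":0,"tz":0,"wx":0,"wy":0,"wz":0,"claw":62},
  {"tx":0,"ty":0,"tz":0,"wx":0,"wy":0,"wz":0,"claw":62},
])

```text
time_s: 20.82
eef_pos: [0.5651, 0.1781, 0.0677]
tool_rot: [0.0, 0.074, 0.997, 0.0]
contact_force: [0.1, -0.2, -0.7]
finger_gap: 0.726
gripper_force: 0.0
```

apply_moves([
  {"tx":0,"ty":0,"tz":-0.3,"wx":0,"wy":0,"wz":0,"claw":62},
  {"tx":0,"ty":0,"tz":-0.7,"wx":0,"wy":0,"wz":0,"claw":62},
  {"tx":0,"ty":0,"tz":-1,"wx":0,"wy":0,"wz":0,"claw":62},
  {"tx":1,"ty":0,"tz":0,"wx":0,"wy":0,"wz":0,"claw":62},
  {"tx":0,"ty":0,"tz":0,"wx":0,"wy":0,"wz":0,"claw":62},
])

```text
time_s: 21.45
eef_pos: [0.5012, 0.1875, 0.1877]
tool_rot: [-0.001, 0.073, 0.997, -0.0]
contact_force: [-0.7, 0.8, 0.1]
finger_gap: 0.728
gripper_force: 0.0
```

Run:
```python
from cell import ctrl;import cv2
s=ctrl.read_camera("side")["color"]
cv2.imwrite("pics/p6.png",cv2.resize(s[150:260,210:370,::-1],None,fx=5,fy=5,interpolation=cv2.INTER_CUBIC))
```

```text
(no output)
```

View pics/p6.png

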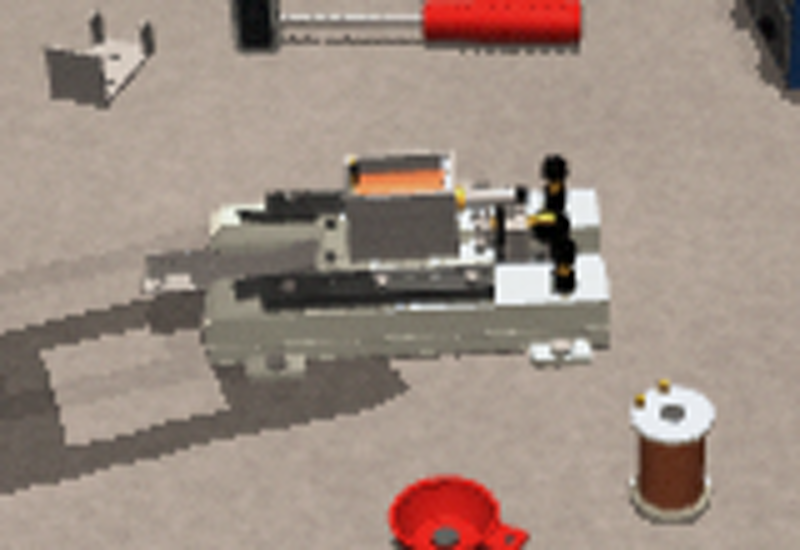

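The picture shows the coil upright in the test rails. Its frame is at crop (400,215), the lug is up against the stop, and the ejector rod is pushed back at (540,218). Handing in.

```bash
python3 -c "
from cell import ctrl
print(ctrl.job_done())"
```

```text
the job is handed in; nothing more can be done
None
```

The coil plate was drawn out of the work cradle and slid into the test cradle until the catch clicked up behind it; it was latched and released, and I handed the job in at about 21.5 s, with no verdict returned.

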